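# Empty the cap scoop into the bin, then hold the bin's lid at its balance point

### The arm

A 6-joint arm with a two-finger parallel gripper is mounted at the origin on a cart in front of the work surface, level with it; the furniture and walls round the work are solid. World frame = base frame: x ahead of the robot, y to its left, z up, the work surface at z = 0. Lengths are in mm, angles in rad, forces in N, time in s.
With the tool pointing down it reaches from about 250 to 725 mm from the base axis. Payload 4 kg.
Tool frame: the origin (TCP) lies on the mounting face of the last link; the fingertips stand 173 mm ahead of it and the grasp point (between the pads) lies 155 mm ahead of it (ctrl.tip_reach is the distance from the TCP to the fingertips, in mm); y points along the fingers, z is the direction in which the jaws open and shut, and the axes are right-handed (so a half turn about y gives the same grasp; the last joint's range is limited). The gripper opens to 85 mm and grips with 20 to 120 N. Pads are 22 mm wide; open, the fingers measure 114 mm over their backs; the gripper's body (76 mm by 85 mm) begins 54 mm behind the grasp point. The pads swing forward as they close: fully open they stand 13 mm farther back than shut.
Start: joints at [-1.221, 0.241, 0.005, 1.335, 0, 1.571], TCP at [171.353, -469.721, 404.706] pointing down, gripper open.
Joint ranges: [-2.72, 2.72], [-1.05, 1.87], [-1.09, 1.28], [-1.99, 2.15], [-1.42, 1.44], [-3.14, 3.14]. Speed limits (rad/s): [2.79, 2.79, 3.14, 3.14, 3.14, 3.14].

### API

Orientations are given as a unit quaternion [x, y, z, w].
In Python, from workcell import ctrl, fingers, status, vision gives the robot as it stands. Calls block until the motion is done:
- ctrl.move_ptp(position, orientation): joint-space move of the TCP to a pose.
- ctrl.move_linear(position, speed=150, rot=None, contact_N=None): straight line of the TCP; rot=None keeps the orientation; speed is the mean speed in mm/s. With contact_N (N) it stops when the force on the tool has changed by that much, and returns True; else False.
- ctrl.goto_joints(angles): joint-space move.
- fingers.let_go() and fingers.close_gripper(grasp_force=None): open the fingers fully, or close them until they stop; grasp_force is the grip in N (None keeps the last).
- ctrl.hold(seconds).
- ctrl.ik(position, orientation): joint angles nearest the present ones, or None.
- status.read_state(): the state.
- vision.get_image(name): name is "side" or "top"; returns a dict with "image" (384x512x3 uint8, red, green, blue), "intrinsics" (3x3 intrinsics, pixels), "rvec" (rotation vector, rad) and "tvec" (3), from world to camera coordinates, as OpenCV has them. Camera axes: x right, y down, z forward; pixel columns grow to the right and rows downward; lengths in mm; the calibration is good to about 2 mm. A picture is of the moment at which its call begins. There is no depth.
A pose or a line that the arm cannot do raises ctrl.PlanningError and nothing moves.
- ctrl.hand_in(): hands the job in, once; it reports no verdict.
The state is a dict: "time": time; "q": joint angles; "joint_vel": joint speeds; "effort": joint torques, N m; "tool_pos": TCP position; "tool_rot": TCP orientation; "contact_force": force on the tool from outside, world axes, zero at the start; "ft_torque": the same for the moment, N m; "finger_gap": opening from 0.0 (shut) to 1.0 (fully open).
Only numpy, scipy, OpenCV 4.12 (cv2) and the standard library are available. Lean on these libraries where they do the work, as an engineer would, in place of code of your own. Each camera call takes 0.05 s, during which the arm holds its last target. There are 200 camera calls.

### The job

Tip the four screw caps out of the scoop into the open bin, then stand the empty scoop upright on the worktop and let go of it. Then take the bin's lid, swing it up from where it leans back to its over-centre balance point, where it would fall neither way, without letting it go over towards shut, and finish while still holding it there at rest, so that a colleague can fit the lid stay. Leave the bottle, the tape roll and the note pad where they are.

Things in the scene. Friction and masses are not known exactly. Their poses are not given: they have to be found in the camera images.
- bin: open grey plastic bin, 130 (its x) by 150 (its y) by 60 mm high, walls and floor 4 mm, fixed to the worktop; origin at the centre of its underside, z up. Its lid is hinged on its +x rim, the side away from the robot, and at the start leans back open beyond that side.
- bin_rim (a point): centre of the bin's mouth, 60 mm above the worktop
- lid_hinge (a point): middle of the lid's hinge line, 69 mm to the bin's +x and 66 mm above the worktop; the hinge line runs along the bin's y
- lid_bar (a point): middle of the lid's round steel grip bar, which runs parallel to the hinge line, 150 mm from it, and may be pinched across at any tilt; bar 10 mm thick, straight for 90 mm between its two legs, 32 mm beyond the free edge of the panel, in the panel's middle plane
- lid (a joint): lid angle in rad: 0 = shut, 2.2 = leaning back on its stop (start). Rigid flat grey panel 112 by 146 by 6 mm, 0.3 kg; its centre of mass lies in the plane of hinge line and bar, about 75 mm from the hinge, so it balances at 1.57, upright with the bar straight above the hinge. The hinge is nearly free: let go off balance, the lid drops.
- scoop: loose aluminium pouring scoop, 80 mm wide (y), 0.16 kg; origin on its underside, z up, spout to its +x. Flat floor 4 mm thick, x = -58 to +17 mm, then a ramp rising at 25 degrees to the lip; side walls 36 mm high; rear wall 40 mm. Behind it a flat black grip plate, 12 mm thick, 44 mm wide (y), leaning back 30 degrees (0.52 rad) from upright, away from the spout. Tipped 75 degrees spout-down it empties.
- scoop_grip (a point): centre of the top edge of the scoop's leaning grip plate, 100 mm above the scoop's underside, 109 mm to its -x; the plate stands clear for 65 mm below this edge, along its slope
- scoop_lip (a point): middle of the spout's lip, 67 mm to the scoop's +x and 26 mm above its underside
- cap1: loose white screw cap, a disc 31 mm across and 17 mm high, 12 g, lying in the scoop at the start; origin at the centre of its underside
- cap2: loose white screw cap, a disc 31 mm across and 17 mm high, 12 g, lying in the scoop at the start; origin at the centre of its underside
- cap3: loose white screw cap, a disc 31 mm across and 17 mm high, 12 g, lying in the scoop at the start; origin at the centre of its underside
- cap4: loose white screw cap, a disc 31 mm across and 17 mm high, 12 g, lying in the scoop at the start; origin at the centre of its underside
- bottle: white plastic bottle, 43 mm across, 98 mm high, standing loose; bystander; origin at the centre of its underside
- tape: roll of brown packing tape lying flat, 92 mm across, 48 mm high; bystander; origin at the centre of its underside
- notes: pad of sticky notes, 50 by 51 by 11 mm; bystander; origin at the centre of its underside

How it is judged (in metres and radians):
On the way, in this order (a step that is already met when the one before it is completed fails the run):
1. the scoop, lifted, is tipped well over above the bin (angle between scoop's own z axis and vertical above 0.8 rad and height (world z) of scoop_lip above 0.06 m and horizontal distance between scoop_lip and bin_rim below 0.08 m), for 0.1 s.
2. all four caps are in the bin and the scoop stands upright on the worktop, let go (x of cap1 in the frame of bin between -0.062 and 0.062 m and y of cap1 in the frame of bin between -0.072 and 0.072 m and z of each of cap1, cap2, cap3, cap4 in the frame of bin below 0.06 m and x of cap2 in the frame of bin between -0.062 and 0.062 m and y of cap2 in the frame of bin between -0.072 and 0.072 m and x of cap3 in the frame of bin between -0.062 and 0.062 m and y of cap3 in the frame of bin between -0.072 and 0.072 m and x of cap4 in the frame of bin between -0.062 and 0.062 m and y of cap4 in the frame of bin between -0.072 and 0.072 m and angle between scoop's own z axis and vertical below 0.1 rad and height (world z) of scoop between -0.006 and 0.006 m and contact force between the fingers and scoop below 0.1 N and linear speed of scoop below 0.02 m/s), for 0.3 s.
At the end, for the whole second after the job is handed in: The lid stands at its balance point (1.57 rad, within 0.07), at rest and touched by the fingers, with the scoop not propping it; all four caps lie in the bin; the scoop stands upright (within 0.1 rad) on the worktop, let go (all of step 2 and value of joint lid between 1.5008 and 1.6408 rad and velocity of joint lid between -0.05 and 0.05 rad/s and contact force between the fingers and lid above 0.3 N and contact force between scoop and lid below 0.1 N); the arm keeps its last pose, push and grip.
It fails at once if the lid goes over its balance point towards shut (below 1.3 rad) (value of joint lid below 1.3 rad).
It fails at once if the bottle is moved more than 25 mm (distance of bottle from where it was at the start of the episode above 0.025 m).
It fails at once if the tape roll is moved more than 25 mm (distance of tape from where it was at the start of the episode above 0.025 m).
It fails at once if the note pad is moved more than 25 mm (distance of notes from where it was at the start of the episode above 0.025 m).
It also fails if it takes over 72 s, if anything falls off the work surface, if the arm or the gripper's body presses on something with over 40 N, if the wrist force passes 120 N, or if a joint passes its speed limit or range.

## Working session

There is one attempt and no reset: what is moved stays moved. The work goes in short steps, each a Python script; the robot and the scene stay as the last script left them, time stands still between calls to the robot, and variables do not carry over. Pictures are saved under pics/ and viewed, about 8 in all and at most 12, crops included, and the job is handed in when it is done.

```bash
mkdir -p pics; ls
python3 - <<'E'
from workcell import ctrl, fingers, status, vision
import cv2, numpy as np, pickle
for n in("side","top"):
    d=vision.get_image(n); cv2.imwrite(f"pics/{n}0.png",cv2.cvtColor(d["image"],cv2.COLOR_RGB2BGR))
    pickle.dump(d,open(f"{n}0.pkl","wb"))
    R=cv2.Rodrigues(np.array(d["rvec"]))[0]; print(n,(-R.T@np.array(d["tvec"]).ravel()).round(),R.round(2).tolist(),d["intrinsics"])
a=cv2.imread("pics/side0.png");b=cv2.imread("pics/top0.png")
print(status.read_state())
E
```

```text
pics
side [ 443. 1002.  693.] [[-1.0, -0.01, -0.01], [0.0, 0.51, -0.86], [0.02, -0.86, -0.51]] [[429.45872375   0.         254.55415655]
 [  0.         429.45872375 192.68201196]
 [  0.           0.           1.        ]]
top [ 298.  -19. 1061.] [[0.02, -1.0, 0.03], [-0.98, -0.03, -0.18], [0.18, -0.03, -0.98]] [[392.39992969   0.         259.15266203]
 [  0.         392.39992969 186.93306132]
 [  0.           0.           1.        ]]
{'time': 0.1, 'q': array([-1.22101242e+00,  2.41322030e-01,  3.89013914e-03,  1.33521346e+00,
       -2.73905050e-05,  1.57084900e+00]), 'joint_vel': array([ 3.29528035e-07, -1.14412971e-03,  2.35682208e-03,  3.66812446e-04,
        1.48117496e-03, -1.61967835e-04]), 'effort': array([ 7.27245310e-05, -3.73137724e+01,  2.53009719e+01,  1.08453803e-02,
       -2.74269729e-05, -1.46910128e-05]), 'tool_pos': array([ 171.26347358, -469.50370488,  403.92138835]), 'tool_rot': array([-0.12314273,  0.69696512, -0.69568098,  0.12289613]), 'contact_force': array([ 1.06795661,  0.16971558, -0.39971417]), 'ft_torque': array([-0.02726783,  0.03008198,  0.01863788]), 'finger_gap': 0.9975137562468515}
```

View pics/side0.png

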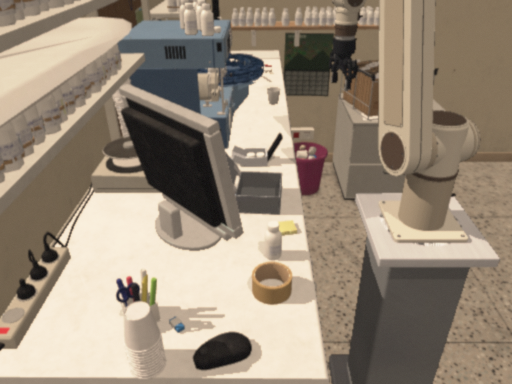

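View pics/top0.png

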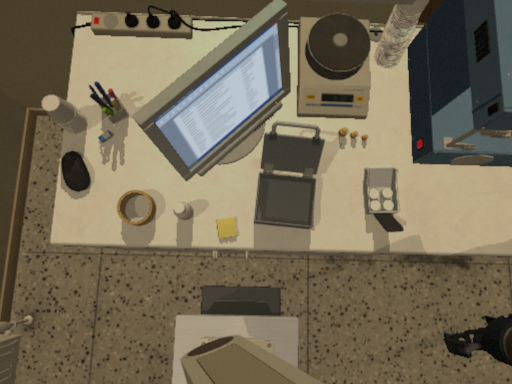

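The side view has the bin at about (262,190), with the monitor partly hiding the lid, and the scoop behind it with its grip plate at (275,145). In the top view the bin is at (286,200), the lid bar at (295,127), the scoop at (381,190) with its grip at (390,222), and the monitor's right edge at about x = 290. Next I'll enlarge both.

Run:
```python
import cv2
b=cv2.imread("pics/top0.png");a=cv2.imread("pics/side0.png")
cv2.imwrite("pics/topc.png",cv2.resize(b[110:240,240:420],None,fx=4.4,fy=4.4,interpolation=cv2.INTER_CUBIC))
cv2.imwrite("pics/sidec.png",cv2.resize(a[100:260,180:320],None,fx=3.75,fy=3.75,interpolation=cv2.INTER_CUBIC))
```

```text
(no output)
```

View pics/topc.png

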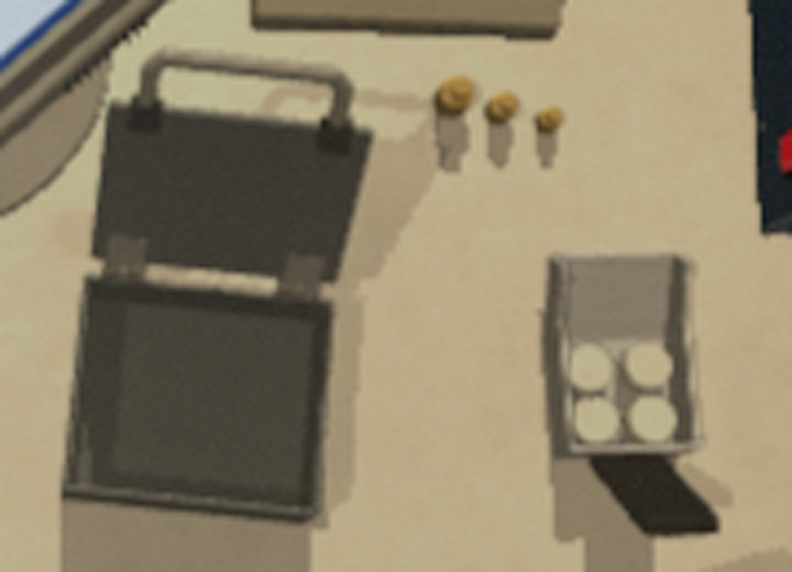

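View pics/sidec.png

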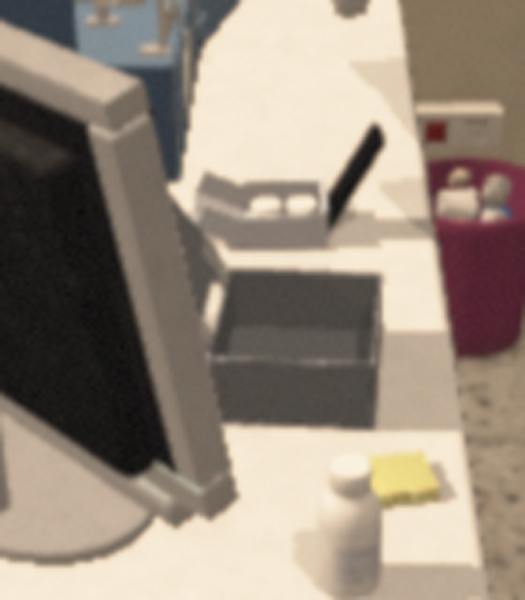

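```bash
cat > h.py <<'E'
import cv2, numpy as np, pickle
from scipy.optimize import least_squares
C={n:pickle.load(open(f"{n}0.pkl","rb")) for n in("side","top")}
def proj(n,P):
    d=C[n]; return cv2.projectPoints(np.float64(P).reshape(-1,3),np.float64(d["rvec"]),np.float64(d["tvec"]),d["intrinsics"],None)[0][:,0]
def crop(n,p):
    p=np.array(p,float); return p/4.4+[240,110] if n=="top" else p/3.75+[180,100]
def ray(n,uv):
    d=C[n];R=cv2.Rodrigues(np.float64(d["rvec"]))[0];c=-R.T@np.float64(d["tvec"]).ravel()
    return c,R.T@np.linalg.inv(d["intrinsics"])@np.array([*uv,1.])
def atz(n,uv,z):
    c,r=ray(n,uv); return c+r*(z-c[2])/r[2]
def body(p,P):
    c,s=np.cos(p[2]),np.sin(p[2]);P=np.array(P,float)
    return np.c_[p[0]+c*P[:,0]-s*P[:,1],p[1]+s*P[:,0]+c*P[:,1],P[:,2]]
def fit(obs,p0):
    def f(p): return np.concatenate([(proj(n,body(p,[P]))[0]-crop(n,uv)) for n,P,uv in obs])
    r=least_squares(f,p0,loss="soft_l1",x_scale=[10,10,.1]); return r.x,f(r.x).reshape(-1,2)
E
python3 - <<'E'
from h import *
np.set_printoptions(suppress=True,precision=2)
b=[("top",(-65,75,60),(65,495)),("top",(65,75,60),(86,280)),("top",(65,-75,60),(330,302)),("top",(-65,-75,60),(318,518)),
("side",(65,75,60),(212,357)),("side",(-65,75,60),(380,360)),("side",(-65,75,0),(376,425)),("side",(-65,-75,60),(381,272))]
p,r=fit(b,[420,-30,0]);print("bin",p);print(r)
s=[("top",(-104,22,103),(650,533)),("top",(-104,-22,103),(718,525)) ,("top",(-58,40,38),(566,455)),("top",(-58,-40,38),(702,450)),
("side",(-58,40,0),(326,247)),("side",(-109,0,100),(377,127)),("side",(-58,40,38),(325,185))]
p,r=fit(s,[420,-300,0]);print("scoop",p);print(r)
for uv in[(591,366),(648,366),(597,418),(653,417)]:print("cap",atz("top",crop("top",uv),21))
for uv in [(550,257),(693,260)]:print("lipwall z50",atz("top",crop("top",uv),50))
# lid bar: z at 2.2 rad: 66+150*sin
z=66+150*np.sin(2.2)
for uv in [(160,55),(250,65),(340,78)]: print("bar",atz("top",crop("top",uv),z),z)
E
```

```text
bin [ 448.4  -115.89   -0.06]
[[-0.56  0.25]
 [-1.07 -0.49]
 [ 0.55 -0.42]
 [ 0.36  0.09]
 [-0.84 -0.58]
 [ 0.04 -0.09]
 [ 0.67  0.24]
 [ 0.71 -1.53]]
scoop [ 482.96 -378.83    0.05]
[[-1.35 -2.35]
 [ 0.81 -0.96]
 [ 0.91 -0.08]
 [-0.16  0.37]
 [ 0.61 -0.48]
 [ 1.06  0.22]
 [ 0.92  6.29]]
cap [ 480.42 -361.69   21.  ]
cap [ 481.46 -397.25   21.  ]
cap [ 448.15 -364.47   21.  ]
cap [ 449.75 -399.23   21.  ]
lipwall z50 [ 541.66 -328.99   50.  ]
lipwall z50 [ 542.54 -416.65   50.  ]
bar [612.24 -80.51 187.27] 187.2744605729385
bar [ 608.37 -128.53  187.27] 187.2744605729385
bar [ 602.83 -176.61  187.27] 187.2744605729385
```

```bash
cat >> h.py <<'E'
def tri(us,ut):
    c1,r1=ray("side",us);c2,r2=ray("top",ut);A=np.c_[r1,-r2];k=np.linalg.lstsq(A,c2-c1,rcond=None)[0]
    a,b=c1+k[0]*r1,c2+k[1]*r2; return (a+b)/2,np.linalg.norm(a-b)
E
python3 - <<'E'
from h import *
np.set_printoptions(suppress=True,precision=2)
s=[("top",(-114,22,97),(650,533)),("top",(-114,-22,97),(718,525)) ,("top",(-58,40,38),(566,455)),("top",(-58,-40,38),(702,450)),
("side",(-58,40,0),(326,247)),("side",(-109,0,100),(377,127)),("side",(-25,17,21),(267,198)),("side",(-25,-17,21),(267,198))][:6]
p,r=fit(s,[420,-300,0]);print("scoop",p);print(r)
print("plate direct",atz("top",crop("top",(684,529)),97))
for a,b in [((236,236),(192,174)),((212,140),(141,112)),((124,91),(284,6)),((160,215),(291,75))]: print(tri(a,b))
for z in(0,100,200,400):print(z,atz("top",(291,75),z),atz("top",(284,6),z))
# IK
from workcell import ctrl
from scipy.spatial.transform import Rotation as Ro
def toolrot(a,n):  # x approach, z jaw
    y=np.cross(n,a);return Ro.from_matrix(np.c_[a,y,n])
print(Ro.from_quat([-0.1231,0.697,-0.6957,0.1229]).as_matrix())
E
```

```text
scoop [ 486.52 -374.99    0.1 ]
[[-1.1   0.74]
 [ 0.86  1.22]
 [ 0.61 -0.75]
 [-0.65 -1.81]
 [ 0.11 -0.38]
 [-0.1   0.04]]
plate direct [ 375.53 -386.83   97.  ]
(array([510.95, 129.96,  44.5 ]), np.float64(4.832426352644566))
(array([556.81, 190.12, 337.93]), np.float64(24.748909022919978))
(array([798.6 , -80.36, 352.33]), np.float64(0.3305200578782794))
(array([ 805.17, -135.65,  -50.68]), np.float64(82.08046752388593))
0 [ 825.76 -134.01    0.  ] [1047.52 -110.83    0.  ]
100 [ 776.07 -123.17  100.  ] [ 976.92 -102.18  100.  ]
200 [ 726.37 -112.34  200.  ] [906.33 -93.53 200.  ]
400 [626.98 -90.68 400.  ] [765.15 -76.23 400.  ]
[[-0.94 -0.    0.34]
 [-0.34  0.   -0.94]
 [-0.   -1.   -0.  ]]
```

```bash
cat >> h.py <<'E'
from scipy.spatial.transform import Rotation as Ro
from workcell import ctrl, fingers, status, vision
BIN=np.array([448.4,-115.9]);BY=-0.06;DEPTH=32.
def tcp(origin,yaw,pitch,back=0.,flip=1):
    """TCP pose for scoop at origin; back = extra retreat along plate"""
    W=Ro.from_euler("ZY",[yaw,pitch])
    u=np.array([-.5,0,.8660254]);n=np.array([.8660254,0,.5])*flip
    P=np.array([-109,0,100])+u*(155-DEPTH+back)
    M=np.c_[np.cross(-u,n),-u,n]
    return np.array(origin)+W.apply(P),(W*Ro.from_matrix(M)).as_quat()
def lip_origin(lip,yaw,pitch): return np.array(lip)-Ro.from_euler("ZY",[yaw,pitch]).apply([67,0,26])
def binpt(x,y,z): return np.array([*(BIN+Ro.from_euler("z",BY).apply([x,y,0])[:2]),z])
def bartool(ang,tilt,flip=1,dz=0.):
    """grasp bar at lid angle; tool approach tilted by tilt from vertical (0=down, + = TCP leaning to +x)"""
    W=Ro.from_euler("z",BY);a=np.array([-np.sin(tilt),0,-np.cos(tilt)]);n=np.array([np.cos(tilt),0,-np.sin(tilt)])*flip
    B=np.array([69-150*np.cos(ang),0,66+150*np.sin(ang)])
    return np.array([*BIN,0])+W.apply(B-a*(155+dz)),(W*Ro.from_matrix(np.c_[np.cross(a,n),a,n])).as_quat()
def pic(n,f,box=None,k=1):
    im=cv2.cvtColor(vision.get_image(n)["image"],cv2.COLOR_RGB2BGR)
    if box: im=im[box[1]:box[3],box[0]:box[2]]
    cv2.imwrite(f"pics/{f}.png",cv2.resize(im,None,fx=k,fy=k,interpolation=cv2.INTER_CUBIC))
S0=np.array([486.5,-377,0.]);SY=0.08
E
python3 - <<'E'
from h import *
np.set_printoptions(suppress=True,precision=2)
for fl in(1,-1):
    print("flip",fl)
    for b in(100,0):print("grasp",ctrl.ik(*tcp(S0,SY,0,b,fl)))
    print("lift",ctrl.ik(*tcp(S0+[0,0,140],SY,0,0,fl)))
    for y in(BY,-.5):
      for pt in(0,.4,.8,1.1,1.31,1.4):
        print("pour",y,pt,ctrl.ik(*tcp(lip_origin(binpt(-25,0,100),y,pt),y,pt,0,fl)))
    for t in(0,.3,.6):print("bar",t,ctrl.ik(*bartool(2.2,t,fl)),ctrl.ik(*bartool(2.2,t,fl,100)))
    for t in(-.3,0,.3):print("bal",t,ctrl.ik(*bartool(1.57,t,fl)))
E
```

```text
flip 1
grasp [-1.1   0.21 -0.41  0.74  0.48  0.44]
grasp [-1.    0.36 -0.47  0.47  0.46  0.55]
lift [-1.    0.18 -0.28  0.84  0.46  0.55]
pour -0.06 0 [-0.67 -0.48 -1.02  0.59  0.29  1.03]
pour -0.06 0.4 [-0.38 -0.2  -0.58  1.08  0.04  1.25]
pour -0.06 0.8 [-0.26  0.18 -0.12  1.54 -0.06  1.37]
pour -0.06 1.1 [-0.22  0.49  0.25  1.9  -0.09  1.44]
pour -0.06 1.31 None
pour -0.06 1.4 None
pour -0.5 0 [ 0.19 -0.46 -1.01  0.6  -0.32  2.19]
pour -0.5 0.4 [-0.13 -0.2  -0.57  1.08 -0.04  1.94]
pour -0.5 0.8 [-0.26  0.18 -0.12  1.54  0.06  1.8 ]
pour -0.5 1.1 [-0.32  0.49  0.25  1.89  0.1   1.73]
pour -0.5 1.31 [-0.34  0.72  0.52  2.15  0.11  1.69]
pour -0.5 1.4 None
bar 0 [-0.2   0.51  0.23  1.3   0.    1.43] [-0.2   0.48  0.44  1.54  0.    1.43]
bar 0.3 [-0.19  0.77  0.64  1.75 -0.04  1.45] [-0.18  0.89  1.12  2.11 -0.04  1.45]
bar 0.6 None None
bal -0.3 [-0.26  0.11 -0.29  0.88  0.06  1.38]
bal 0 [-0.23  0.32  0.02  1.27  0.    1.4 ]
bal 0.3 [-0.21  0.55  0.34  1.65 -0.04  1.43]
flip -1
grasp [-1.1   0.21 -0.41  0.74  0.48 -2.7 ]
grasp [-1.    0.36 -0.47  0.47  0.46 -2.59]
lift [-1.    0.1
[... 176 characters left out ...]
 -1.77]
pour -0.06 1.1 [-0.22  0.49  0.25  1.9  -0.09 -1.7 ]
pour -0.06 1.31 None
pour -0.06 1.4 None
pour -0.5 0 [ 0.19 -0.46 -1.01  0.6  -0.32 -0.95]
pour -0.5 0.4 [-0.13 -0.2  -0.57  1.08 -0.04 -1.2 ]
pour -0.5 0.8 [-0.26  0.18 -0.12  1.54  0.06 -1.34]
pour -0.5 1.1 [-0.32  0.49  0.25  1.89  0.1  -1.42]
pour -0.5 1.31 [-0.34  0.72  0.52  2.15  0.11 -1.46]
pour -0.5 1.4 None
bar 0 [-0.2   0.51  0.23  1.3   0.   -1.71] [-0.2   0.48  0.44  1.54  0.   -1.71]
bar 0.3 [-0.19  0.77  0.64  1.75 -0.04 -1.69] [-0.18  0.89  1.12  2.11 -0.04 -1.69]
bar 0.6 None None
bal -0.3 [-0.26  0.11 -0.29  0.88  0.06 -1.76]
bal 0 [-0.23  0.32  0.02  1.27  0.   -1.74]
bal 0.3 [-0.21  0.55  0.34  1.65 -0.04 -1.71]
```

```bash
python3 - <<'E'
s=open('h.py').read()
s=s.replace("back=0.,flip=1):\n","back=0.,flip=1,beta=None):\n",1).replace('''    P=np.array([-109,0,100])+u*(155-DEPTH+back)
    M=np.c_[np.cross(-u,n),-u,n]''','''    b=BETA if beta is None else beta
    v=u*np.cos(b)+np.array([0,np.sin(b),0])   # from plate to TCP
    P=np.array([-109,0,100])-u*DEPTH+v*(155+back)
    M=np.c_[np.cross(-v,n),-v,n]''').replace("DEPTH=32.","DEPTH=30.;BETA=0.")
open('h.py','w').write(s)
E
python3 - <<'E'
from h import *
np.set_printoptions(suppress=True,precision=2)
res=[]
for be in(-.4,-.2,0,.2,.4,.6):
  ok=all(ctrl.ik(*tcp(S0+[0,0,z],SY,0,b,1,be)) is not None for z,b in((0,100),(0,0),(140,0)))
  for y in(.4,.2,BY,-.25,-.5,-.8):
    for x in(-30,-10):
      for z in(75,95):
        m=0
        for pt in(0.8,1.1,1.2,1.25,1.3,1.35,1.4,1.5):
          q=ctrl.ik(*tcp(lip_origin(binpt(x,0,z),y,pt),y,pt,0,1,be))
          if q is None:break
          m=pt;qq=q
        res.append((m,ok,be,y,x,z,qq))
res.sort(key=lambda r:-r[0])
for be in(-.4,-.2,0,.2,.4,.6):
    for r in[r for r in res if r[2]==be][:5]:print(*r)
E
```

```text
1.5 True -0.4 -0.8 -30 75 [-0.63  0.79  0.41  2.11  0.54  1.68]
1.5 True -0.4 -0.8 -10 75 [-0.61  0.83  0.48  2.14  0.55  1.7 ]
1.4 True -0.4 -0.5 -30 75 [-0.52  0.78  0.46  2.13  0.39  1.56]
1.4 True -0.4 -0.8 -30 95 [-0.62  0.68  0.33  2.04  0.54  1.71]
1.4 True -0.4 -0.8 -10 95 [-0.6   0.71  0.39  2.06  0.55  1.72]
1.4 True -0.2 -0.8 -30 75 [-0.54  0.73  0.41  2.07  0.4   1.75]
1.4 True -0.2 -0.8 -30 95 [-0.54  0.72  0.44  2.11  0.4   1.75]
1.4 True -0.2 -0.8 -10 75 [-0.52  0.77  0.48  2.1   0.41  1.76]
1.4 True -0.2 -0.8 -10 95 [-0.52  0.76  0.51  2.14  0.41  1.76]
1.35 True -0.2 0.4 -30 75 [-0.13  0.76  0.49  2.13 -0.19  1.22]
1.4 True 0 0.4 -30 75 [-0.03  0.75  0.45  2.1  -0.33  1.28]
1.4 True 0 0.4 -30 95 [-0.03  0.74  0.48  2.14 -0.33  1.28]
1.4 True 0 0.4 -10 75 [-0.03  0.8   0.54  2.14 -0.33  1.28]
1.4 True 0 -0.8 -30 75 [-0.45  0.78  0.51  2.14  0.26  1.8 ]
1.35 True 0 0.4 -10 95 [-0.05  0.73  0.51  2.12 -0.32  1.26]
1.5 True 0.2 0.4 -30 75 [ 0.07  0.8   0.45  2.13 -0.47  1.36]
1.4 True 0.2 0.4 -30 95 [ 0.05  0.68  0.37  2.05 -0.46  1.32]
1.4 True 0.2 0.4 -10 75 [ 0.04  0.74  0.42  2.05 -0.46  1.32]
1.4 True 0.2 0.4 -10 95 [ 0.04  0.72  0.45  2.09 -0.46  1.32]
1.4 True 0.2 0.2 -30 75 [-0.02  0.75  0.44  2.09 -0.37  1.42]
1.5 True 0.4 0.4 -30 75 [ 0.14  0.74  0.32  2.04 -0.61  1.4 ]
1.5 True 0.4 0.4 -30 95 [ 0.14  0.73  0.34  2.08 -0.61  1.4 ]
1.5 True 0.4 0.4 -10 75 [ 0.14  0.78  0.4   2.07 -0.61  1.39]
1.5 True 0.4 0.4 -10 95 [ 0.14  0.77  0.42  2.11 -0.61  1.39]
1.5 True 0.4 0.2 -30 75 [ 0.07  0.82  0.46  2.15 -0.51  1.49]
1.5 True 0.6 0.4 -30 75 [ 0.22  0.7   0.18  1.95 -0.75  1.43]
1.5 True 0.6 0.4 -30 95 [ 0.22  0.68  0.2   1.99 -0.75  1.43]
1.5 True 0.6 0.4 -10 75 [ 0.21  0.73  0.25  1.97 -0.76  1.42]
1.5 True 0.6 0.4 -10 95 [ 0.21  0.71  0.27  2.01 -0.76  1.42]
1.5 True 0.6 0.2 -30 75 [ 0.15  0.78  0.33  2.08 -0.65  1.53]
```

```bash
sed -i 's/BETA=0\./BETA=0.4/' h.py
python3 - <<'E'
from h import *
fingers.let_go()
ctrl.move_ptp(*tcp(S0,SY,0,100))
p,q=tcp(S0,SY,0,0)
print(ctrl.move_linear(p,120,contact_N=8))
st=status.read_state();print(st["time"],st["tool_pos"],p,st["contact_force"])
pic("top","g1t",(320,140,440,260),5)
E
```

```text
False
2.3917 [ 316.75289528 -330.24537605  197.8900674 ] [ 316.82307551 -330.04967551  197.65688144] [1.12286658 0.98959596 0.30917499]
```

View pics/g1t.png

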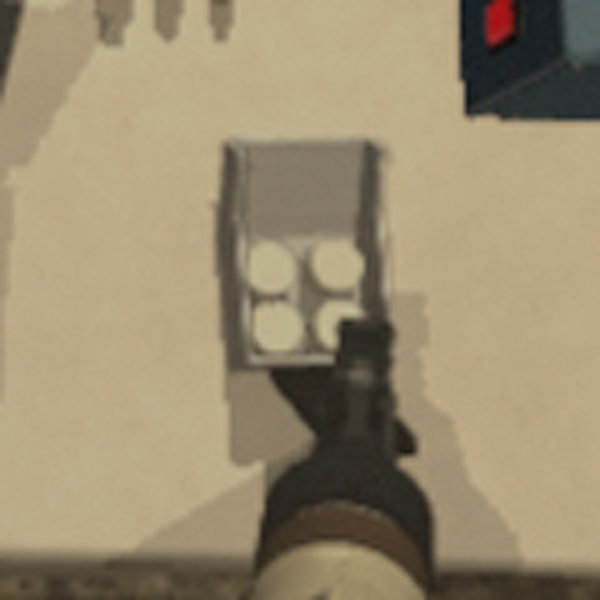

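The front finger is between the plate and the caps, with the plate (275–415, 370–450) behind it, so the jaws straddle it. Now I'll close and lift.

Run:
```python
from h import *
fingers.close_gripper(90)
st=status.read_state();print(st["time"],st["finger_gap"],st["contact_force"])
for z in(30,150): p,q=tcp(S0+[0,0,z],SY,0); ctrl.move_linear(p,120)
st=status.read_state();print(st["time"],st["finger_gap"],st["contact_force"],st["tool_pos"]-p)
pic("side","g2s",(180,60,340,220),3.5)
```

```text
3.1083 0.12594688000208804 [-1.72025799 -0.37938083  1.19151222]
4.6583 0.12597234805857296 [ 0.65035884  0.16136759 -1.86466595] [-0.35314765  0.40612287 -1.26548152]
```

View pics/g2s.png

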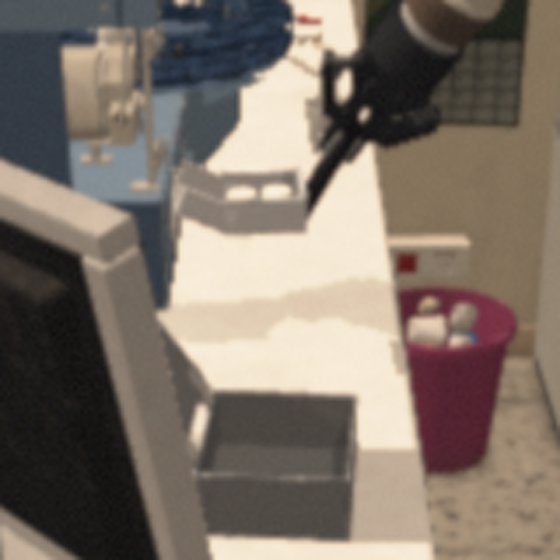

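The scoop is held level at (240,200) with the caps inside. Next I'll pour.

Run:
```python
from h import *
Y=.2
def P(pt,z,x=-25,y=0): return tcp(lip_origin(binpt(x,y,z),Y,pt),Y,pt)
path=[tcp(S0+[-90,60,150],.15,0),P(0,165,-35),P(.3,125),P(.6,100),P(.9,90),P(1.1,88),P(1.25,85),P(1.4,82)]
for i,a in enumerate(path): assert ctrl.ik(*a) is not None,i
for i,(p,q) in enumerate(path):
    try: ctrl.move_linear(p,[120,120,120,120,90,70,60,60][i],rot=q)
    except ctrl.PlanningError as e: print(i,e); ctrl.move_ptp(p,q)
    if i==1: print(status.read_state()["time"],status.read_state()["contact_force"])
ctrl.hold(.8)
st=status.read_state();print(st["time"],st["finger_gap"],st["contact_force"],st["tool_pos"]-p,st["q"])
pic("side","p1s",(180,60,340,220),3.5)
```

```text
7.45 [-0.19561249 -0.76206396 -3.0066672 ]
13.6583 0.1295466581173783 [-0.12269822  0.01273613 -2.46209986] [ 0.00109808  0.0047752  -0.04615619] [ 0.0620881   0.71842614  0.36746204  2.0522618  -0.50407282  1.4701237 ]
```

View pics/p1s.png

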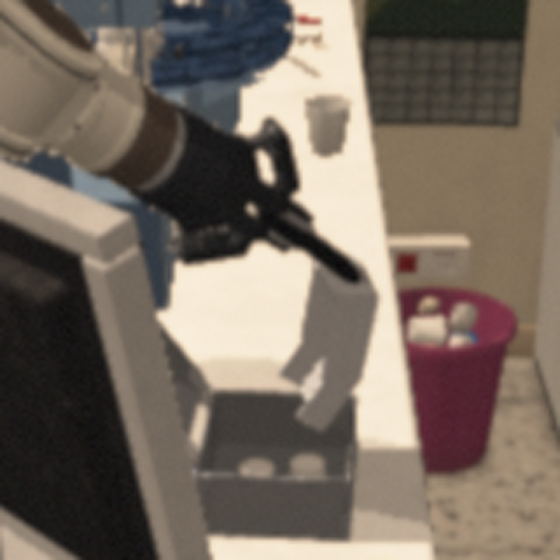

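Two caps are visible in the bin at (257,467) and (308,463), and the tool force dropped by about 0.5 N, which matches four caps. I'll bring the scoop back upright and check both from the top.

Run:
```python
from h import *
Y=.2
def P(pt,z,x=-25,y=0): return tcp(lip_origin(binpt(x,y,z),Y,pt),Y,pt)
path=[P(.9,100),P(.5,125),P(0,165,-35),tcp(S0+[-90,60,150],.15,0),tcp(S0+[0,0,150],SY,0)]
for p,q in path: ctrl.move_linear(p,140,rot=q)
ctrl.hold(.3)
st=status.read_state();print(st["time"],st["finger_gap"],st["contact_force"])
pic("top","r1t",(240,110,430,260),4)
```

```text
19.6417 0.12818472551551777 [ 0.07876408  0.27507958 -1.47311223]
```

View pics/r1t.png

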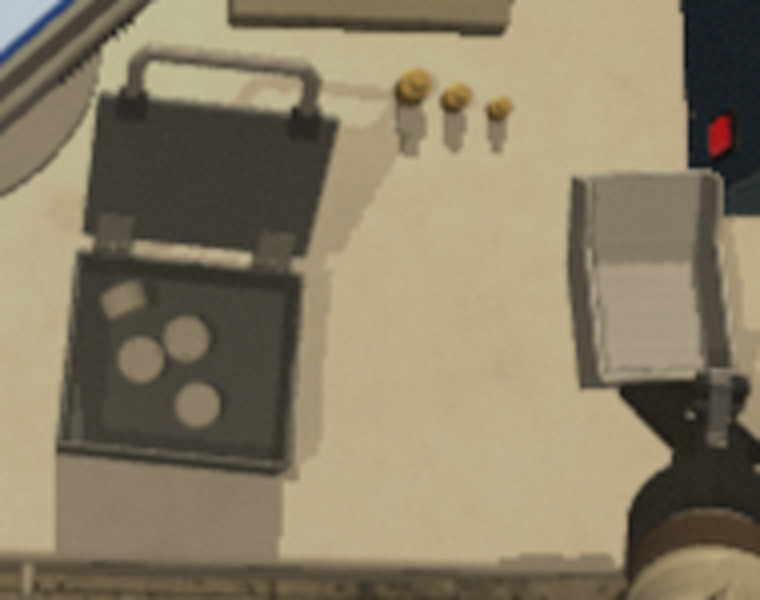

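All four caps are in the bin, at (123,300), (185,338), (140,358) and (198,403), and the scoop is empty. Next I'll set it down.

Run:
```python
from h import *
ctrl.move_linear(tcp(S0+[0,0,12],SY,0)[0],120)
print(ctrl.move_linear(tcp(S0+[0,0,-5],SY,0)[0],15,contact_N=3))
st=status.read_state();print(st["time"],st["tool_pos"]-tcp(S0,SY,0)[0],st["contact_force"])
fingers.let_go(); ctrl.hold(.3)
ctrl.move_linear(tcp(S0,SY,0,110)[0],100)
ctrl.hold(.2)
st=status.read_state();print(st["time"],st["q"],st["contact_force"])
pic("side","d1s",(160,60,340,240),3.3)
```

```text
True
21.7917 [-0.12966052 -0.06186987 -0.38458256] [-2.19378067  1.30149978  4.87853203]
24.2583 [-0.88911228 -0.06875537 -0.82094568  0.19341545  0.15901987  0.76228834] [-0.29861387  1.22407548 -0.53498484]
```

View pics/d1s.png

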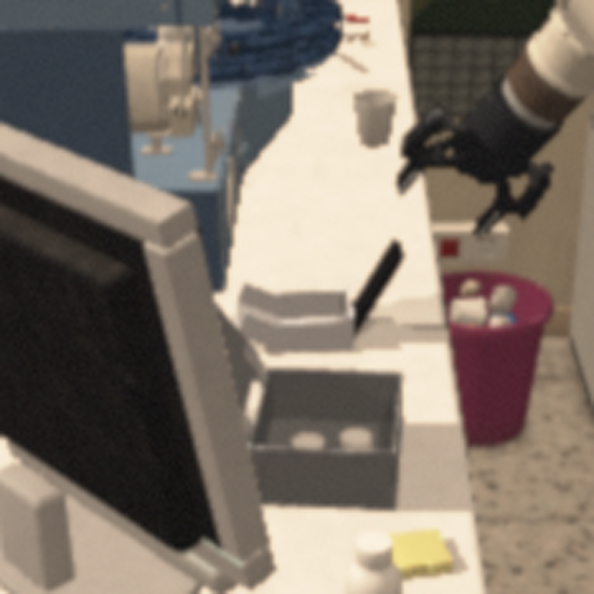

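The scoop stands released at (300,320). Now for the lid.

Run:
```python
from h import *
np.set_printoptions(suppress=True,precision=2)
T=.25
for a in(2.2,2.0,1.8,1.57): print(a,ctrl.ik(*bartool(a,T-(2.2-a))))
st=status.read_state()
ctrl.move_linear(st["tool_pos"]+[0,0,130],150)
ctrl.move_ptp(*bartool(2.2,T,1,90))
p,q=bartool(2.2,T,1,25); print(ctrl.move_linear(p,80,contact_N=6))
st=status.read_state();print(st["time"],st["tool_pos"]-p,st["contact_force"])
pic("top","l1t",(220,80,370,230),4)
```

```text
2.2 [-0.19  0.72  0.57  1.67 -0.03  1.45]
2.0 [-0.21  0.49  0.24  1.37 -0.01  1.42]
1.8 [-0.23  0.28 -0.06  1.09  0.03  1.4 ]
1.57 [-0.27  0.06 -0.37  0.76  0.08  1.38]
False
27.6417 [-0.02 -0.34  1.03] [ 0.3   0.85 -0.13]
```

View pics/l1t.png

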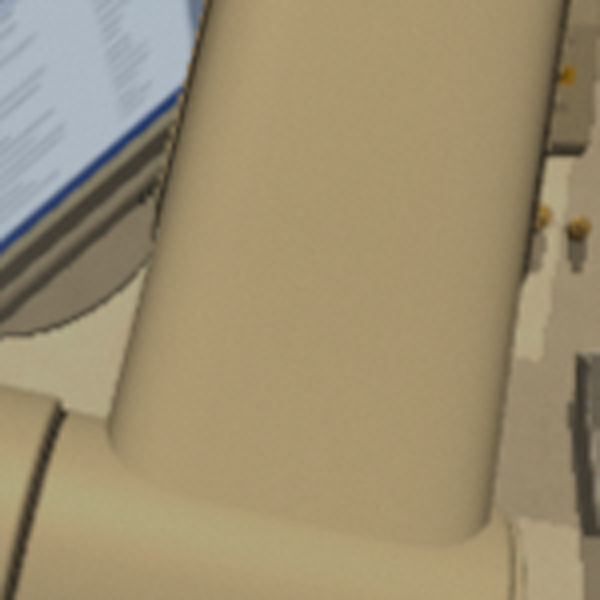

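The arm hides the bar in this view. I'll go by the finger gap instead, which should read about 0.1 on a 10 mm bar.

Run:
```python
from h import *
np.set_printoptions(suppress=True,precision=2)
T=.25
p,q=bartool(2.2,T); print(ctrl.move_linear(p,60,contact_N=6))
st=status.read_state();print(st["time"],st["tool_pos"]-p,st["contact_force"])
fingers.close_gripper(30); ctrl.hold(.2)
st=status.read_state();print(st["time"],st["finger_gap"],st["contact_force"],st["ft_torque"])
```

```text
False
28.2583 [0.04 0.04 0.07] [ 0.47  0.62 -0.02]
29.1417 0.10227531483527375 [2.16 0.94 1.02] [-0.04 -0.59 -0.11]
```

Run:
```python
from h import *
np.set_printoptions(suppress=True,precision=2)
T=.25
for a in np.arange(2.1,1.69,-.1):
    p,q=bartool(a,T-(2.2-a)); ctrl.move_linear(p,50,rot=q)
    st=status.read_state();print(round(a,2),st["time"],st["finger_gap"],st["contact_force"],st["ft_torque"])
    if np.linalg.norm(st["contact_force"])>30: break
pic("side","l2s",(130,60,330,230),3.5)
```

```text
2.1 29.8917 0.10113556912465747 [1.26 0.89 1.36] [ 0.2  -0.33 -0.15]
2.0 30.6417 0.1038095063993082 [ 1.31  2.81 -0.69] [ 0.51 -0.21 -0.18]
1.9 31.3917 0.10740208291390185 [1.16 5.51 0.61] [ 0.96  0.   -0.05]
1.8 32.1417 0.10005315502196765 [ 0.08  6.48 -0.54] [1.12 0.19 0.11]
1.7 32.8917 0.10357228519618815 [ 0.16  6.68 -0.23] [1.26 0.3  0.21]
```

View pics/l2s.png

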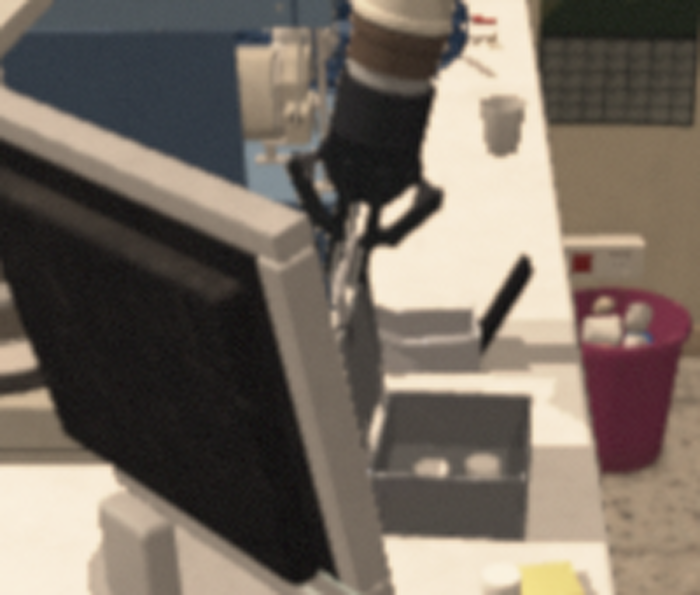

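The lid is held, with the bar in the jaws at (355,215) and its panel edge at (360,380). I'll swing it to 1.57 and check with an overlay of the model.

Run:
```python
from h import *
np.set_printoptions(suppress=True,precision=2)
T=.25
for a in(1.63,1.575):
    p,q=bartool(a,T-(2.2-a)); ctrl.move_linear(p,30,rot=q)
ctrl.hold(.5)
st=status.read_state();print(st["time"],st["finger_gap"],st["contact_force"],st["tool_pos"]-p,np.abs(st["joint_vel"]).max())
im=cv2.cvtColor(vision.get_image("side")["image"],cv2.COLOR_RGB2BGR);k=5;o=np.array([205,85])
c=cv2.resize(im[85:205,205:305],None,fx=k,fy=k,interpolation=cv2.INTER_CUBIC)
def B(x,y,z): return np.array([*binpt(x,y,0)[:2],z])
for col,a in(((0,0,255),1.575),((0,255,0),1.675),((255,0,0),1.475)):
    for y in(73,-73):
        L=[B(69-r*np.cos(a),y,66+r*np.sin(a)) for r in(6,118)]
        u=((proj("side",L)-o+.5)*k).astype(int); cv2.line(c,tuple(map(int,u[0])),tuple(map(int,u[1])),col,1)
u=((proj("side",[B(69,45,216),B(69,-45,216)])-o+.5)*k).astype(int)
for w in u: cv2.circle(c,tuple(map(int,w)),4,(255,0,255),1)
print(u)
cv2.imwrite("pics/fin.png",c)
```

```text
34.9917 0.10274739315952983 [ 0.63  8.13 -1.2 ] [-0.27  0.82 -1.07] 0.0013045360813287285
[[145 276]
 [162 213]]
```

View pics/fin.png

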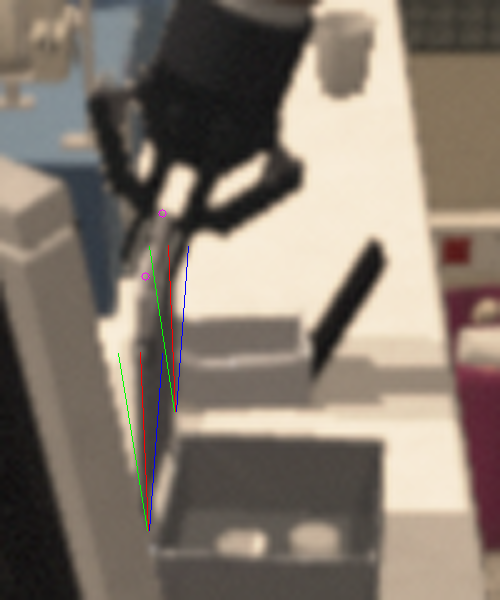

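The near panel edge (from about (138,350) to (148,525)) and the far edge (from about (180,245) to (178,405)) follow the red 1.575 rad lines, well away from the ±0.1 rad lines. The caps are in the bin and the scoop stands clear. I'll hand in.

```bash
python3 -c "
from workcell import ctrl
ctrl.hand_in()"
```

```text
the job is handed in; nothing more can be done
```

The job is handed in at about 35 s on the robot's clock. The four caps are in the bin, the scoop is standing empty where it started, and the gripper is holding the lid at its balance point.

- **Caps and scoop:** I tipped the scoop 1.4 rad spout-down over the bin. The top view afterwards showed all four caps inside, one of them leaning in a corner. The side view showed the scoop upright and let go, about where I picked it up.
- **Lid:** I gripped the bar with 30 N (finger gap 0.10, which fits a 10 mm bar) and swung it up to about 1.575 rad by command. The overlay on the last side picture agrees to within about 0.03 rad, against an allowed 0.07. The arm was at rest.
- **Off nominal:** The hand feels a steady sideways force of about 8 N along the bar, probably from a small misalignment, and it sits about 1 mm off its target. Both are far below the limits.
- **Not checked:** The arm hid the bar from the top camera during the grasp. I did not measure the bottle, tape roll and note pad again at the end, but no path went near them.

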